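# Brace a square jar in the bench clamp and twist off its tight cap

## Robot

A 6-joint arm with a two-finger parallel gripper is mounted at the origin on a cart in front of the work surface, level with it; the furniture and walls round the work are solid. World frame = base frame: x ahead of the robot, y to its left, z up, the work surface at z = 0. Lengths are in m, angles in degrees, forces in N, time in s.
With the tool pointing down it reaches from about 0.35 to 0.875 m from the base axis. Payload 15.5 kg.
Tool frame: the origin (TCP) lies at the very end of the fingers, on their centre line; the grasp point (between the pads) lies tcp_to_grasp behind it (tcp_to_grasp is the distance from the TCP to the grasp point, in m); x points along the fingers, y is the direction in which the jaws open and shut, and the axes are right-handed (so a half turn about x gives the same grasp; the last joint's range is limited). The gripper opens to 85 mm and grips with 20 to 120 N. Pads are 22 mm wide; open, the fingers measure 114 mm over their backs; the gripper's body (76 mm by 85 mm) begins 54 mm behind the grasp point. The pads swing forward as they close: fully open they stand 13 mm farther back than shut.
Start: joints at [-77.378, 28.281, 77.091, -0, 74.628, -5.472], TCP at [0.194, -0.594, 0.231] pointing down, gripper open.
Joint ranges: [-166.48, 166.48], [-47.26, 123.95], [12.59, 153.08], [-70.14, 250.14], [6.76, 159.57], [-176.63, 176.63]. Speed limits (degrees/s): [108.29, 108.29, 147.25, 172.46, 172.46, 172.46].

## Interface

Orientations are given as [roll, pitch, yaw] about the fixed x, y, z axes, in that order (R = Rz(yaw) Ry(pitch) Rx(roll)).
In Python, from bench import * gives the robot as it stands. The module is installed in compiled form; this text tells all that it offers.
- The arm moves only by the tool send_rows, never from a script. Its argument "plan" is a list of rows, each a list of 7 numbers: the opening in per cent of the stroke, from 0 (shut) to 100 (fully open), then the shift along the tool's x, y, z in m, then the turn, a rotation vector about the tool's x, y, z in rad. In form: [[gripper, dx, dy, dz, ax, ay, az], ...]. A call has 1 to 20 rows; each row shifts and turns the commanded pose from where the row before left it, along the tool's axes as they then stand; what a row does not reach is not made up. A row lasts 1/12 s, in which the tool goes at most 41.7 mm and 7.16 degrees, less where a joint would pass 70% of its speed; a pose out of reach is approached as far as the arm can. A call is refused whole if a number of a shift passes 0.0417 or a number of a turn 0.125, either way. A call with a gripper value outside its range is refused whole. The fingers move at their own pace and stop on an object; "force" is the grip in N (left out, the last holds). Time passes only in rows, so rows that do not move let the fingers close. It gives the time, the measured TCP pose, the force and the opening at its end, in the units of the state.
- sense(): the state, without advancing time (a new reading comes with each control period).
- get_image(name): name is "side" or "top"; returns (picture, depth): 420x560x3 uint8, blue, green, red; 420x560 float32, m along the optical axis (not along the pixel's ray), 0 where there is no reading.
- camera_info(name): a dict with "fx", "fy", "cx", "cy" (pixels), "dist" ([k1, k2, p1, p2, k3] as OpenCV has them; the pictures are not rectified), "view" (4x4, takes a point from world to camera coordinates). Camera axes: x right, y up, looking along -z (the intrinsics and any distortion apply to the point x, -y, -z); pixel columns grow to the right and rows downward; lengths in m; the calibration is good to about 2 mm. A picture is of the moment at which its call begins. camera_info takes no time and is no camera call.
- finish_job(): hands the job in, once; it reports no verdict.
The state is a dict: "time": time; "joint_positions": joint angles; "qvel": joint speeds; "tau": joint torques, N m; "tool_pos": TCP position; "orientation": TCP orientation; "contact_force": force on the tool from outside, world axes, zero at the start; "moment": the same for the moment, N m; "opening": opening from 0.0 (shut) to 1.0 (fully open).
Only numpy, scipy, OpenCV 4.12 (cv2) and the standard library are available. Lean on these libraries where they do the work, as an engineer would, in place of code of your own. Each camera call takes 0.05 s, during which the arm holds its last target.

## Task

Brace the white square jar in the bench clamp: swing the clamp lever open, slide the loose jaw up until the jar is held snugly between both jaws, and lock the lever again. Then twist the jar's tight black cap anticlockwise, stop when its lugs come free, and lift it straight up off the neck without lifting or tipping the jar or disturbing the things standing around. Finish while still holding the cap level just above the open mouth, its lower edge about 2 cm clear of the rim.

Things in the scene. Friction and masses are not known exactly. Their poses are not given: they have to be found in the camera images.
- jar_clamp: low grey metal bench clamp, bolted down: a flat bed 84 x 268 mm and 16 mm high with an upright jaw fixed near one end (64 mm wide, top 80 mm above the worktop). Origin: on the worktop, under the point where the jar's middle stands when the jar is home against the fixed jaw. z up; y along the bed from the fixed jaw (face at y = -33 mm) to the sliding carriage; x across the bed. The bed reaches from y = -74 to y = +194 mm.
- carriage (a joint): the sliding jaw, in m: 0 = jar held snugly between the two jaws (they stand 66 mm apart), positive = the gap still open, measured along the clamp's y; it starts 30 to 52 mm open. Free it takes about 2 N to slide (some 5 N while it also pushes the jar); with the lever locked it is braked and does not move (holds over 40 N). Its jaw plate tops out 80 mm, its flat back 36 mm above the worktop.
- clamp_lever (a joint): angle of the clamp lever on the carriage, in rad: 0 = locked, its arm square across the bed (pointing along the clamp's -x); 1.1 = fully open (end stop), swung clockwise seen from above so that the arm points away from the jaws. Brake fully free above about 0.7. It stays where it is left; swinging it takes 0.2 to 0.5 N m (4 to 9 N at the grip point, most towards locked).
- lever_grip (a point): grip point on the bright metal lever arm's axis, 56 mm from its pivot and 67 mm above the worktop; the arm is a round bar 13 to 15 mm thick, rising gently outward and ending 20 mm beyond this point. It moves with the lever.
- lever_pivot (a point): the lever's vertical pivot axis, at the height of lever_grip; moves with the carriage. The lever's hub is 26 mm across.
- slide_knob (a point): middle of the upright black round knob on the back of the carriage, by which it is slid: 22 mm diameter, from 50 to 88 mm above the worktop, this point 74 mm above it. Moves with the carriage.
- jar: white square plastic jar, 66 x 66 mm with rounded corners, 102 mm high to its rim, about 0.3 kg, with a round neck 41 mm in diameter (52 mm over its ledges). It stands loose on the bed (its base 16 mm above the worktop) between the jaws, 3 to 8 mm away from the fixed jaw. Origin: middle of its base, z up. Unbraced it turns along with the cap.
- cap: black ribbed screw cap, 60 mm diameter, 22 mm high; origin at the middle of its top face, z up. Closed, its origin is 107 mm above the jar's base and its lower edge 17 mm below the jar's rim. Three lugs inside it sit under three ledges on the neck: tight at first (about 0.4 N m), it comes free after about 56 degrees of anticlockwise turn seen from above and stays free to about 100 degrees (65 to 80 is best); it need not rise while it turns, and then lifts straight off.
- glass_jar: bystander: round glass jar with a red lid, 68 mm diameter, 111 mm high; origin under its middle. Leave it alone.
- amber_bottle: bystander: small amber reagent bottle with a black cap, 48 mm diameter, 96 mm high; origin under its middle. Leave it alone.
- bench_timer: bystander: flat white bench timer, 66 x 66 x 19 mm; origin under its middle. Leave it alone.
Things that resemble listed ones, but are neither listed nor needed, are in the scene too. There is more than one size of the cap; the one meant has the size given above. Leave any pink look-alike of the jar alone.

How it is judged (in metres and radians):
On the way, in this order (a step that is already met when the one before it is completed fails the run):
1. the clamp lever is swung open (value of joint clamp_lever above 0.8 rad), for 0.1 s.
2. the sliding jaw is up against the jar (gap under 2.5 mm), the jar standing home on the bed (value of joint carriage between -0.003 and 0.0025 m and y of jar in the frame of jar_clamp below 0.005 m and z of jar in the frame of jar_clamp below 0.02 m), for 0.1 s.
3. the lever is locked again with the jaw still against the jar (value of joint clamp_lever below 0.15 rad and value of joint carriage between -0.003 and 0.0025 m), for 0.2 s.
4. the cap is turned at least 50 degrees on the braced jar, still sitting on the neck (angle between the x axis of cap and the x axis of jar, either way round above 0.87 rad and z of cap in the frame of jar below 0.116 m and value of joint clamp_lever below 0.15 rad and value of joint carriage below 0.003 m), for 0.05 s.
At the end, for the whole second after the job is handed in: Fingers hold the cap (over 1 N) level (0.15 rad), still, within 15 mm of the jar's axis, its lower edge 3 to 41 mm above the rim, turned 50 to 130 degrees, touching neither jar nor clamp; jar upright on the bed, sliding jaw within 3 mm of snug, lever locked (under 0.15 rad) (z of cap in the frame of jar between 0.127 and 0.165 m and horizontal distance between cap and jar below 0.015 m and angle between cap's own z axis and vertical below 0.15 rad and linear speed of cap below 0.03 m/s and angle between the x axis of cap and the x axis of jar, either way round above 0.87 rad and contact force between the fingers and cap above 1 N and contact force between cap and jar below 0.1 N and contact force between cap and jar_clamp below 0.1 N and value of joint clamp_lever below 0.15 rad and value of joint carriage between -0.003 and 0.003 m and z of jar in the frame of jar_clamp between 0.013 and 0.02 m and y of jar in the frame of jar_clamp below 0.005 m and angle between jar's own z axis and vertical below 0.06 rad); the arm keeps its last pose, push and grip.
It fails at once if the jar is lifted off the bed by more than 10 mm (z of jar in the frame of jar_clamp above 0.026 m).
It fails at once if the jar is tipped by more than 0.2 rad (angle between jar's own z axis and vertical above 0.2 rad).
It fails at once if the glass jar is moved by more than 2 cm (distance of glass_jar from where it was at the start of the episode above 0.02 m).
It fails at once if the amber bottle is moved by more than 2 cm (distance of amber_bottle from where it was at the start of the episode above 0.02 m).
It fails at once if the bench timer is moved by more than 2 cm (distance of bench_timer from where it was at the start of the episode above 0.02 m).
It also fails if it takes over 72 s, if anything falls off the work surface, if the arm or the gripper's body presses on something with over 40 N, if the wrist force passes 120 N, or if a joint passes its speed limit or range.

## Working session

There is one attempt and no reset: what is moved stays moved. The work goes in short steps, Python scripts to look and compute and a tool call to move; the robot and the scene stay as the last step left them, time stands still between calls to the robot, and variables do not carry over. Pictures are saved under pics/ and viewed, and the job is handed in when it is done.

Besides the shell and the picture viewer there is one more tool, called as name(argument=value, ...), one argument or row to a line, values as JSON. send_rows: Moves the arm, as the interface text tells. Its arguments: {"type":"object","properties":{"plan":{"type":"array","items":{"type":"array","items":{"type":"number"}}},"force":{"type":"number"}},"required":["plan"]}

```bash
mkdir -p pics
cat > h.py <<'E'
import numpy as np, cv2
from bench import *
def grab(name,tag):
    im,d=get_image(name); cv2.imwrite(f'pics/{tag}.png',im); np.save(f'pics/{tag}.npy',d); return im,d
E
python3 - <<'E'
from h import *
print(sense())
for n in('side','top'):
    grab(n,n+'0'); c=camera_info(n); print(n,c)
print([k for k in dir() if not k.startswith('_')])
import bench
print([k for k in dir(bench) if 'tcp' in k], getattr(bench,'tcp_to_grasp',None))
E
```

```text
{'time': 0.0, 'joint_positions': array([-7.73778758e+01,  2.83148728e+01,  7.71280031e+01,  4.00045955e-04,
        7.46304575e+01, -5.47201564e+00]), 'qvel': array([ 0.01580242, -0.14247988,  0.05431535, -0.04916917, -0.0135562 ,
        0.01056948]), 'tau': array([ 1.52491441e-03, -8.82148576e+01, -3.83849752e+01, -2.11849124e-05,
        1.01648431e-02, -2.57551318e-05]), 'tool_pos': array([ 0.1940312 , -0.59371978,  0.23069524]), 'orientation': array([-95.77328677,  89.92666564, 102.32074677]), 'contact_force': array([ 0.30967835, -0.1968982 , -0.10289215]), 'moment': array([ 0.04239886, -0.03519703, -0.05514656]), 'opening': 1.0022597601392547}
side {'fx': 390.97870259507044, 'fy': 390.97870259507044, 'cx': 278.9345557190368, 'cy': 212.06723918895761, 'dist': array([0.03305901, 0.        , 0.        , 0.        , 0.        ]), 'view': array([[ 0.99946725,  0.0325467 , -0.00243313, -0.51633175],
       [-0.01299537,  0.46523861,  0.88508991, -0.06307082],
       [ 0.02993874, -0.88458677,  0.46541371, -1.1389263 ],
       [ 0.        ,  0.        ,  0.        ,  1.        ]])}
top {'fx': 405.9958395453737, 'fy': 405.9958395453737, 'cx': 272.1947186567345, 'cy': 212.6877659254963, 'dist': array([0.03066974, 0.        , 0.        , 0.        , 0.        ]), 'view': array([[-2.71425012e-03, -9.99996092e-01,  6.70147540e-04,
        -1.16671430e-02],
       [ 9.89442569e-01, -2.58849875e-03,  1.44902391e-01,
        -5.24616174e-01],
       [-1.44900090e-01,  1.05637384e-03,  9.89445728e-01,
        -1.20939053e+00],
       [ 0.00000000e+00,  0.00000000e+00,  0.00000000e+00,
         1.00000000e+00]])}
['Unreachable', 'c', 'camera_info', 'cv2', 'finish_job', 'get_image', 'grab', 'n', 'np', 'sense', 'tcp_to_grasp']
['tcp_to_grasp'] 0.0187
```

View pics/side0.png

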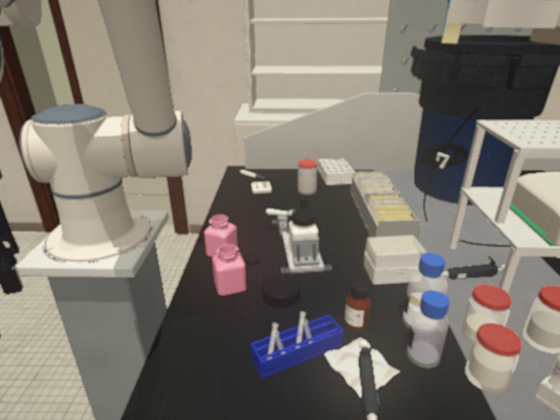

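View pics/top0.png

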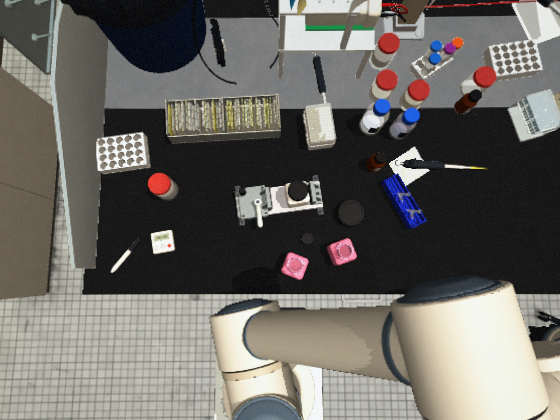

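Run:
```python
from h import *
a=cv2.imread('pics/top0.png')[160:240,220:340]; cv2.imwrite('pics/topz.png',cv2.resize(a,None,fx=6,fy=6,interpolation=cv2.INTER_CUBIC))
a=cv2.imread('pics/side0.png')[190:290,240:360]; cv2.imwrite('pics/sidez.png',cv2.resize(a,None,fx=6,fy=6,interpolation=cv2.INTER_CUBIC))
```

```text
(no output)
```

View pics/topz.png

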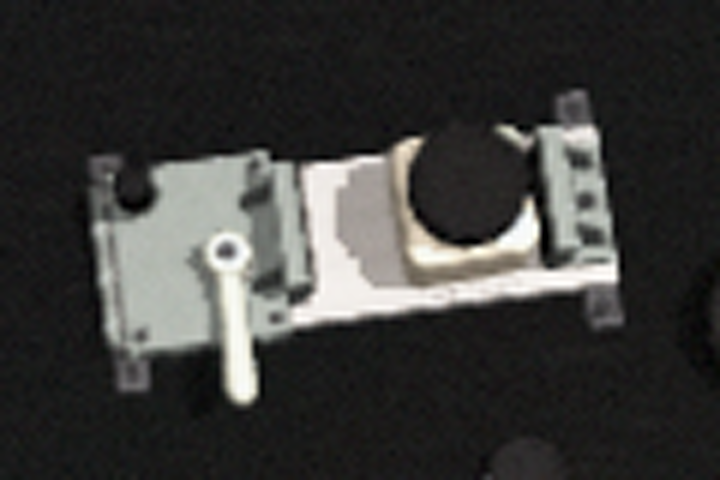

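View pics/sidez.png

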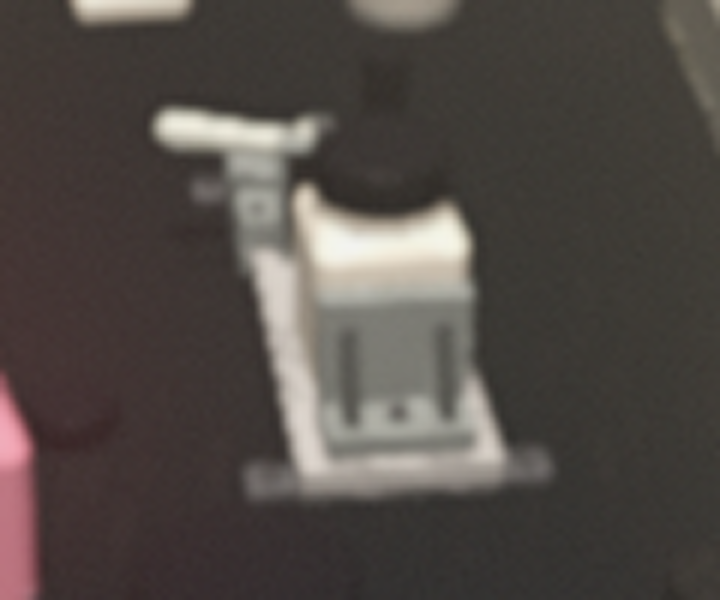

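```bash
cat >> h.py <<'E'
def ray(name,u,v):
    c=camera_info(name); K=np.array([[c['fx'],0,c['cx']],[0,c['fy'],c['cy']],[0,0,1]])
    p=cv2.undistortPoints(np.array([[[u,v]]],float),K,c['dist'])[0,0]
    V=c['view']; R=V[:3,:3]; o=-R.T@V[:3,3]; d=R.T@np.array([p[0],-p[1],-1.0]); return o,d
def onz(name,u,v,z):
    o,d=ray(name,u,v); return o+d*(z-o[2])/d[2]
def proj(name,P):
    c=camera_info(name); K=np.array([[c['fx'],0,c['cx']],[0,c['fy'],c['cy']],[0,0,1]])
    q=c['view']@np.r_[P,1.]; q=np.array([q[0],-q[1],-q[2]])
    return cv2.projectPoints(q.reshape(1,1,3),np.zeros(3),np.zeros(3),K,c['dist'])[0].ravel()
def tri(u1,v1,u2,v2,n1='top',n2='side'):
    o1,d1=ray(n1,u1,v1);o2,d2=ray(n2,u2,v2)
    A=np.c_[d1,-d2]; t=np.linalg.lstsq(A,o2-o1,rcond=None)[0]; a=o1+d1*t[0];b=o2+d2*t[1]; return (a+b)/2,np.linalg.norm(a-b)
E
python3 - <<'E'
from h import *
d=np.load('pics/top0.npy')
Z=lambda x,y:(220+(x+.5)/6-.5,160+(y+.5)/6-.5)
for n,x,y,z in [('knobtop',135,188,.088),('pivot',227,250,.075),('leverend',242,395,.07),('cap',470,185,.123),('bedUL',305,168,.016),('bedU2',390,157,.016),('bedLL',295,325,.016),('bedLR',615,285,.016),('bedUR',600,130,.08),('jawUL',540,128,.08),('jawLL',556,262,.08),('cj UR',297,165,.08),('cj LR',310,285,.08),('bedtopleft',90,175,.016),('bedbotleft',117,352,.016)]:
    u,v=Z(x,y); P=onz('top',u,v,z); o,r=ray('top',u,v)
    dd=d[int(round(v)),int(round(u))]; print(n,np.round([u,v],1),np.round(P,4),'depth',np.round(o+r*dd,4))
E
```

```text
knobtop [242.1 190.9] [0.5829 0.0763 0.088 ] depth [0.5826 0.0762 0.0893]
pivot [257.4 201.2] [0.5539 0.0311 0.075 ] depth [0.5551 0.0314 0.0684]
leverend [259.9 225.4] [0.4817 0.0237 0.07  ] depth [0.4812 0.0235 0.074 ]
cap [297.9 190.4] [ 0.5769 -0.0873  0.123 ] depth [ 0.577  -0.0874  0.1226]
bedUL [270.4 187.6] [ 0.6079 -0.0077  0.016 ] depth [ 0.6075 -0.0077  0.0181]
bedU2 [284.6 185.8] [ 0.6137 -0.0525  0.016 ] depth [ 0.5996 -0.0503  0.0818]
bedLL [268.8 213.8] [ 0.5245 -0.0023  0.016 ] depth [ 0.5258 -0.0022  0.0067]
bedLR [322.1 207.1] [ 0.5452 -0.1695  0.016 ] depth [ 0.5466 -0.1706  0.0072]
bedUR [319.6 181.2] [ 0.6135 -0.1555  0.08  ] depth [ 0.6324 -0.1656 -0.0036]
jawUL [309.6 180.9] [ 0.6146 -0.1255  0.08  ] depth [ 0.6148 -0.1256  0.079 ]
jawLL [312.2 203.2] [ 0.5466 -0.1324  0.08  ] depth [ 0.5517 -0.1355  0.0496]
cj UR [269.1 187.1] [ 0.596  -0.0039  0.08  ] depth [ 0.6133 -0.0034 -0.0017]
cj LR [271.2 207.1] [ 0.5353 -0.0103  0.08  ] depth [ 0.5355 -0.0103  0.0786]
bedtopleft [234.6 188.8] [0.6045 0.1053 0.016 ] depth [0.6053 0.1057 0.0117]
bedbotleft [239.1 218.2] [0.5106 0.0903 0.016 ] depth [0.5112 0.0907 0.0115]
```

Run:
```python
from h import *
d=np.load('pics/top0.npy'); im=cv2.imread('pics/top0.png')
P=[];C=[];
for v in range(160,240):
  for u in range(220,340):
    o,r=ray('top',u,v); P.append(o+r*d[v,u]); C.append(im[v,u])
P=np.array(P);C=np.array(C); np.save('pics/P0.npy',P)
def rect(m,n):
    r=cv2.minAreaRect((P[m][:,:2]*1000).astype(np.float32)); print(n,m.sum(),r, P[m].mean(0).round(4))
x,y,z=P.T
br=C.mean(1)
box=(x>.48)&(x<.65)&(y>-.2)&(y<.13)
rect(box&(abs(z-.016)<.006)&(br>100),'bed')
rect(box&(abs(z-.08)<.006)&(y<-.115),'fixedjaw')
rect(box&(abs(z-.08)<.006)&(y>-.03)&(y<.02),'movjaw')
rect(box&(abs(z-.036)<.006),'back')
rect(box&(abs(z-.088)<.004)&(y>.05),'knob')
rect(box&(abs(z-.07)<.012)&(y>.018)&(y<.05),'lever')
rect(box&(abs(z-.123)<.006),'cap')
rect(box&(z>.07)&(z<.105)&(y>-.128)&(y<-.04),'shoulder')
for th in(5.5,6,6.5,7,7.5):
    t=np.radians(th); xc=x*np.cos(t)+y*np.sin(t); m=box&(abs(z-.016)<.006)&(br>100)&(y>-.16)&(y<-.02)
    b=[np.sort(xc[m&(y>a)&(y<=a+.02)])[:3].mean() for a in np.arange(-.16,-.02,.02)]; print(th,np.round(b,4))
```

```text
Traceback (most recent call last):
  File "h.py", line 6, in ray
    c=camera_info(name); K=np.array([[c['fx'],0,c['cx']],[0,c['fy'],c['cy']],[0,0,1]])
ValueError: time passes only in moves, steps and waits
```

```bash
cat >> h.py <<'E'
_ci=camera_info; _cc={}
def camera_info(n):
    if n not in _cc: _cc[n]=_ci(n)
    return _cc[n]
def cloud(d,v0,v1,u0,u1,name='top'):
    c=camera_info(name); K=np.array([[c['fx'],0,c['cx']],[0,c['fy'],c['cy']],[0,0,1]])
    vv,uu=np.mgrid[v0:v1,u0:u1]; p=cv2.undistortPoints(np.stack([uu,vv],-1).reshape(-1,1,2).astype(float),K,c['dist'])[:,0]
    V=c['view']; q=np.c_[p[:,0],-p[:,1],-np.ones(len(p))]*d[v0:v1,u0:u1].reshape(-1,1)
    return (q-V[:3,3])@V[:3,:3]
E
cat > fit.py <<'E'
from h import *
import sys
tag=sys.argv[1]
d=np.load(f'pics/{tag}.npy'); im=cv2.imread(f'pics/{tag}.png')
P=cloud(d,160,240,220,340); C=im[160:240,220:340].reshape(-1,3)
def rect(m,n):
    if m.sum()<4: print(n,'few');return
    r=cv2.minAreaRect((P[m][:,:2]*1000).astype(np.float32)); print(n,m.sum(),[np.round(a,1) for a in r], P[m].mean(0).round(4))
x,y,z=P.T
br=C.mean(1)
box=(x>.48)&(x<.65)&(y>-.2)&(y<.13)
rect(box&(abs(z-.016)<.006)&(br>100),'bed')
rect(box&(abs(z-.08)<.006)&(y<-.115),'fixedjaw')
rect(box&(abs(z-.08)<.006)&(y>-.03)&(y<.02),'movjaw')
rect(box&(abs(z-.036)<.006),'back')
rect(box&(abs(z-.088)<.004)&(y>.05),'knob')
rect(box&(abs(z-.07)<.012)&(y>.018)&(y<.05),'lever')
rect(box&(abs(z-.123)<.006),'cap')
rect(box&(z>.07)&(z<.105)&(y>-.128)&(y<-.04),'shoulder')
for th in(5.5,6,6.5,7,7.5):
    t=np.radians(th); xc=x*np.cos(t)+y*np.sin(t); m=box&(abs(z-.016)<.006)&(br>100)&(y>-.16)&(y<-.02)
    b=[np.sort(xc[m&(y>a)&(y<=a+.02)])[:3].mean() for a in np.arange(-.16,-.02,.02)]; print(th,np.round(b,4))
E
python3 fit.py top0
```

```text
bed 569 [array([567.7, -37. ]), array([103.5, 260.4]), np.float64(6.4)] [ 0.564  -0.0524  0.0158]
fixedjaw 107 [array([ 584. , -129.9]), array([62. , 27.8]), np.float64(1.0)] [ 0.5823 -0.1327  0.0796]
movjaw 106 [array([5.388e+02, 4.000e-01]), array([ 25.5, 115.5]), np.float64(85.3)] [ 0.565  -0.0019  0.0789]
back 743 [array([571.7, -33.3]), array([ 97.2, 265.1]), np.float64(7.8)] [0.5607 0.0307 0.0356]
knob 35 [array([586.1,  76.6]), array([18.9, 18.3]), np.float64(0.4)] [0.5859 0.0769 0.0877]
lever 136 [array([522.8,  31. ]), array([85.7, 21.3]), np.float64(0.3)] [0.528  0.028  0.0691]
cap 320 [array([580. , -87.7]), array([57.9, 56.5]), np.float64(88.2)] [ 0.5795 -0.0876  0.1225]
shoulder 172 [array([578.4, -92.2]), array([65.3, 76.9]), np.float64(6.3)] [ 0.5676 -0.0871  0.0857]
5.5 [0.528  0.5272 0.5261 0.5254 0.5252 0.5241 0.5242    nan]
6 [0.5262 0.5256 0.5246 0.5242 0.5241 0.5232 0.5234    nan]
6.5 [0.5244 0.5239 0.5232 0.5229 0.523  0.5223 0.5226    nan]
7 [0.5225 0.5222 0.5217 0.5216 0.5219 0.5213 0.5218    nan]
7.5 [0.5206 0.5205 0.5201 0.5202 0.5207 0.5203 0.5209    nan]fit.py:22: RuntimeWarning: Mean of empty slice.
  b=[np.sort(xc[m&(y>a)&(y<=a+.02)])[:3].mean() for a in np.arange(-.16,-.02,.02)]; print(th,np.round(b,4))
  ret = ret.dtype.type(ret / rcount)
```

```bash
cat >> h.py <<'E'
from scipy.spatial.transform import Rotation as Ro
TH=np.radians(7); XC=np.array([np.cos(TH),np.sin(TH),0]); YC=np.array([-np.sin(TH),np.cos(TH),0])
def R(s): return Ro.from_euler('xyz',s['orientation'],degrees=True)
def to(pos,yaw=None):
    "tool shift (tool axes) and turn to reach world pos with tool down, tool-y at world angle yaw (deg)"
    s=sense(); r=R(s); M=r.as_matrix(); dp=M.T@(np.array(pos)-s['tool_pos'])
    print('now',s['tool_pos'].round(4),'ty ang',np.degrees(np.arctan2(M[1,1],M[0,1])).round(2),'tx',M[:,0].round(3),'op',round(s['opening'],3),'t',round(s['time'],2),'q',s['joint_positions'].round(1),'F',s['contact_force'].round(2))
    print('shift',dp.round(4))
    if yaw is not None:
        y=np.radians(yaw); X=np.array([0,0,-1.]);Y=np.array([np.cos(y),np.sin(y),0]);T=np.c_[X,Y,np.cross(X,Y)]
        print('turn',(r.inv()*Ro.from_matrix(T)).as_rotvec().round(4))
E
python3 - <<'E'
from h import *
piv=np.array([.5548,.0312,0]); g=piv-.056*XC; print(g)
for yw in (97,-83): to([g[0],g[1],.16],yw)
E
```

```text
[0.49921742 0.02437532 0.        ]
now [ 0.194  -0.5937  0.2308] ty ang -71.91 tx [-0.     0.001 -1.   ] op 1.002 t 0.1 q [-77.4  28.3  77.1   0.   74.6  -5.5] F [0.47 0.35 0.49]
shift [ 0.0714 -0.4927 -0.482 ]
turn [-2.948e+00 -1.700e-03 -0.000e+00]
now [ 0.194  -0.5937  0.2308] ty ang -71.91 tx [-0.     0.001 -1.   ] op 1.002 t 0.1 q [-77.4  28.3  77.1   0.   74.6  -5.5] F [0.47 0.35 0.49]
shift [ 0.0714 -0.4927 -0.482 ]
turn [ 0.1936 -0.      0.0011]
```

send_rows(
  plan=[
    [40, 0, -0.026, -0.0255, 0, 0, 0],
    [40, 0, -0.026, -0.0255, 0, 0, 0],
    [40, 0, -0.026, -0.0255, 0, 0, 0],
    [40, 0, -0.026, -0.0255, 0, 0, 0],
    [40, 0, -0.026, -0.0255, 0, 0, 0],
    [40, 0, -0.026, -0.0255, 0, 0, 0],
    [40, 0, -0.026, -0.0255, 0, 0, 0],
    [40, 0, -0.026, -0.0255, 0, 0, 0],
    [40, 0, -0.026, -0.0255, 0, 0, 0],
    [40, 0, -0.026, -0.0255, 0, 0, 0],
    [40, 0, -0.026, -0.0255, 0, 0, 0],
    [40, 0, -0.026, -0.0255, 0, 0, 0],
    [40, 0, -0.026, -0.0255, 0, 0, 0],
    [40, 0, -0.026, -0.0255, 0, 0, 0],
    [40, 0, -0.026, -0.0255, 0, 0, 0],
    [40, 0, -0.026, -0.0255, 0, 0, 0],
    [40, 0, -0.026, -0.0255, 0, 0, 0],
    [40, 0, -0.026, -0.0255, 0, 0, 0],
    [40, 0, 0, 0, 0.1, 0, 0],
    [40, 0, 0, 0, 0.094, 0, 0],
  ],
  force=40,
)

```text
time: 1.77
tool_pos: [0.4855, -0.0047, 0.231]
orientation: [-35.6, 90.0, 151.3]
contact_force: [-0.5, -1.0, 0.6]
opening: 0.399
```

Run:
```python
from h import *
to([.4992,.0244,.1],-83)
```

```text
now [ 0.4855 -0.0047  0.231 ] ty ang -83.07 tx [-0.  0. -1.] op 0.399 t 1.77 q [-7.6 17.1 96.2  0.  66.7 75.5] F [-0.46 -0.97  0.6 ]
shift [ 0.131  -0.0272 -0.0171]
turn [-0.0012  0.0004  0.0003]
```

send_rows(
  plan=[
    [40, 0, -0.0136, -0.0085, 0, 0, 0],
    [40, 0, -0.0136, -0.0086, 0, 0, 0],
    [40, 0.03, 0, 0, 0, 0, 0],
    [40, 0.03, 0, 0, 0, 0, 0],
    [40, 0.03, 0, 0, 0, 0, 0],
    [40, 0.03, 0, 0, 0, 0, 0],
    [40, 0.01, 0, 0, 0, 0, 0],
    [40, 0, 0, 0, 0, 0, 0],
  ],
)

```text
time: 2.43
tool_pos: [0.497, 0.0225, 0.0988]
orientation: [-11.0, 89.7, 175.9]
contact_force: [-0.0, 0.4, -0.9]
opening: 0.399
```

Run:
```python
from h import *
to([.4992,.0244,.048],-83)
for n in('top','side'):
    im,d=grab(n,n+'1')
    u,v=proj(n,[.4992,.0244,.067]); print(u,v)
    u=int(u);v=int(v); a=im[max(v-60,0):v+40,u-60:u+60]; cv2.imwrite(f'pics/{n}1z.png',cv2.resize(a,None,fx=6,fy=6,interpolation=cv2.INTER_CUBIC))
```

```text
now [0.497  0.0225 0.0988] ty ang -83.02 tx [-0.005  0.    -1.   ] op 0.399 t 2.43 q [ -4.3  28.9 103.1  -0.   48.3  78.7] F [-0.02  0.41 -0.86]
shift [ 0.0508 -0.0016 -0.0027]
turn [-0.0004  0.0049  0.0009]
259.708745120451 219.71664576194055
273.0519912506181 211.68314892857848
```

View pics/top1z.png

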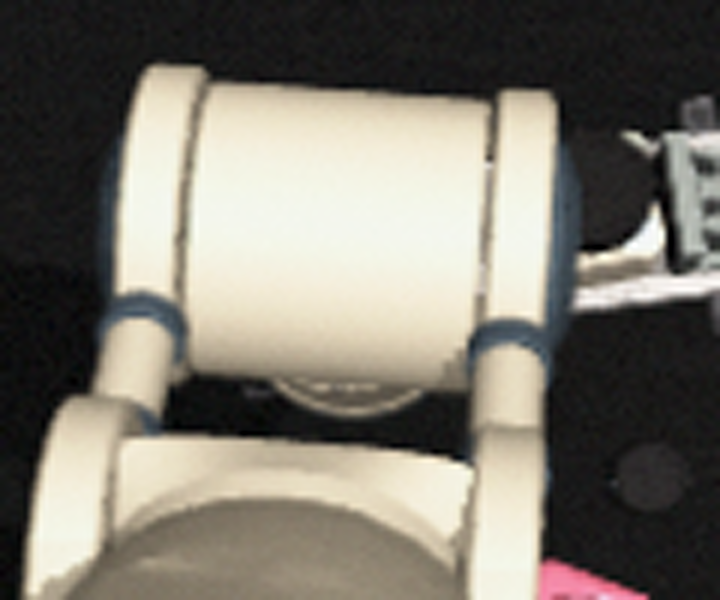

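View pics/side1z.png

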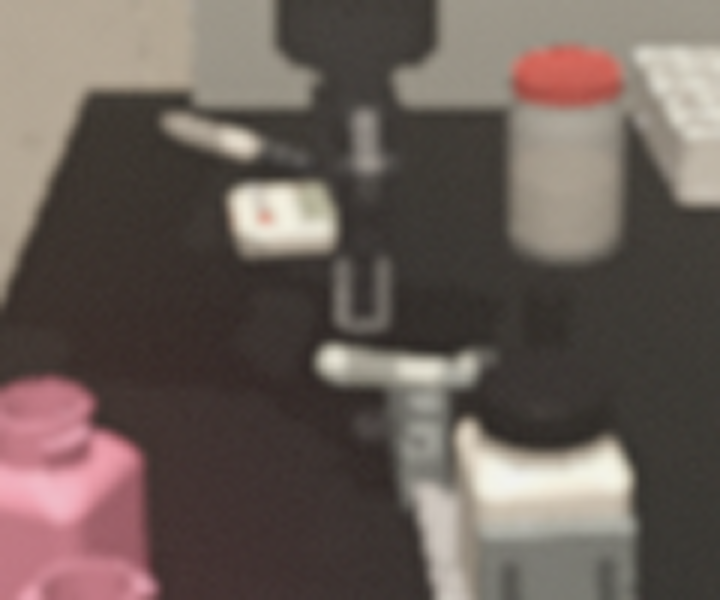

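send_rows(
  plan=[
    [40, 0.025, -0.0016, -0.0027, 0, 0.005, 0],
    [40, 0.0255, 0, 0, 0, 0, 0],
    [40, 0, 0, 0, 0, 0, 0],
    [0, 0, 0, 0, 0, 0, 0],
    [0, 0, 0, 0, 0, 0, 0],
    [0, 0, 0, 0, 0, 0, 0],
    [0, 0, 0, 0, 0, 0, 0],
    [0, 0, 0, 0, 0, 0, 0],
  ],
  force=30,
)

```text
time: 3.2
tool_pos: [0.5017, 0.0245, 0.052]
orientation: [179.3, 89.6, 6.2]
contact_force: [-3.4, 4.2, 8.8]
opening: 0.129
```

Run:
```python
from h import *
to([.4992,.0244,.048],-83)
s=sense(); print(s['moment'])
```

```text
now [0.5017 0.0245 0.052 ] ty ang -83.02 tx [ 0.006  0.001 -1.   ] op 0.129 t 3.2 q [-4.100e+00  3.360e+01  1.049e+02  1.000e-01  4.110e+01  7.890e+01] F [-3.39  4.23  8.83]
shift [ 0.0039 -0.0002  0.0025]
turn [-0.0003 -0.0064 -0.0001]
[0.77947734 0.43685291 0.18824771]
```

send_rows(
  plan=[
    [0, 0, -0.0055, -0.0003, 0.1, 0, 0],
    [0, 0, -0.0055, -0.0003, 0.1, 0, 0],
    [0, 0, -0.0055, -0.0003, 0.1, 0, 0],
    [0, 0, -0.0055, -0.0003, 0.1, 0, 0],
    [0, 0, -0.0055, -0.0003, 0.1, 0, 0],
    [0, 0, -0.0055, -0.0003, 0.1, 0, 0],
    [0, 0, 0, 0, 0, 0, 0],
  ],
)

```text
time: 3.78
tool_pos: [0.5075, 0.0569, 0.0519]
orientation: [-146.7, 89.7, 5.5]
contact_force: [-3.3, 1.3, 8.5]
opening: 0.13
```

Run:
```python
from h import *
to([.4992,.0244,.048],-83)
s=sense(); v=s['tool_pos'][:2]-np.array([.5548,.0312]); a=[-v@XC[:2],v@YC[:2]]; print(np.arctan2(a[1],a[0]),np.hypot(*a))
grab('side','side2')
```

```text
now [0.5075 0.0569 0.0519] ty ang -117.77 tx [ 0.006  0.001 -1.   ] op 0.13 t 3.78 q [ -0.3  34.1 103.7   0.   41.9 117.4] F [-3.34  1.29  8.53]
shift [ 0.0038  0.0326 -0.0078]
turn [-0.6069 -0.0055  0.0016]
0.6201337962992166 0.05387168228871817
```

Tracking well; continue to ~1.0 rad.

send_rows(
  plan=[
    [0, 0, -0.0055, -0.0003, 0.1, 0, 0],
    [0, 0, -0.0055, -0.0003, 0.1, 0, 0],
    [0, 0, -0.0055, -0.0003, 0.1, 0, 0],
    [0, 0, -0.0055, -0.0003, 0.1, 0, 0],
    [0, 0, -0.0025, 0, 0.05, 0, 0],
    [0, 0, 0, 0, 0, 0, 0],
    [0, 0, 0, 0, 0, 0, 0],
    [0, 0, 0, 0, 0, 0, 0],
  ],
)

```text
time: 4.5
tool_pos: [0.5234, 0.075, 0.052]
orientation: [-121.3, 89.6, 5.5]
contact_force: [-1.8, 1.4, 6.2]
opening: 0.132
```

Run:
```python
from h import *
to([.4992,.0244,.048],-83)
s=sense(); v=s['tool_pos'][:2]-np.array([.5548,.0312]); a=[-v@XC[:2],v@YC[:2]]; print(np.arctan2(a[1],a[0]),np.hypot(*a))
im,d=grab('side','side3'); cv2.imwrite('pics/s3z.png',cv2.resize(im[160:270,220:340],None,fx=5,fy=5,interpolation=cv2.INTER_CUBIC))
```

```text
now [0.5234 0.075  0.052 ] ty ang -143.19 tx [ 0.006  0.001 -1.   ] op 0.132 t 4.5 q [  1.7  34.9 101.2   0.   43.6 144.8] F [-1.82  1.45  6.23]
shift [ 0.0038  0.0497 -0.0259]
turn [-1.0504 -0.0058  0.0032]
1.0711100866450363 0.05383304682005362
```

View pics/s3z.png

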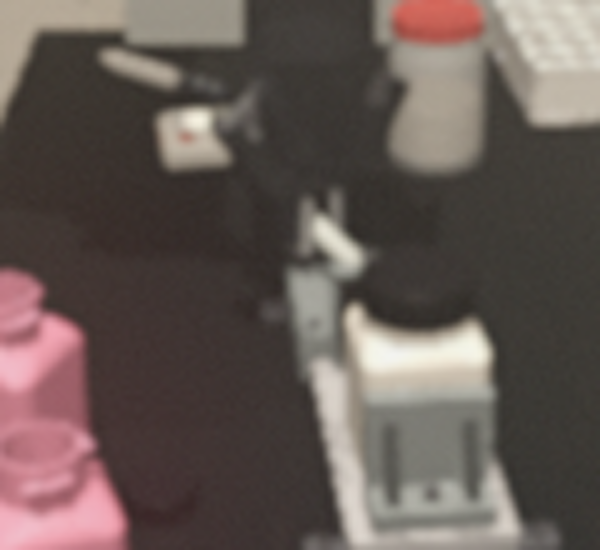

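send_rows(
  plan=[
    [40, 0, 0, 0, 0, 0, 0],
    [40, 0, 0, 0, 0, 0, 0],
    [40, 0, 0, 0, 0, 0, 0],
    [40, -0.03, 0, 0, 0, 0, 0],
    [40, -0.04, 0, 0, 0, 0, 0],
    [0, -0.02, 0, 0, 0, 0, 0],
    [0, 0, 0, 0, -0.12, 0, 0],
    [0, 0, 0, 0, -0.12, 0, 0],
    [0, 0, 0, 0, -0.12, 0, 0],
    [0, 0, 0, 0, -0.12, 0, 0],
    [0, 0, 0, 0, -0.12, 0, 0],
    [0, 0, 0, 0, -0.12, 0, 0],
    [0, 0, 0, 0, -0.12, 0, 0],
    [0, 0, 0, 0, -0.12, 0, 0],
    [0, 0, 0, 0, -0.09, 0, 0],
    [0, 0, 0, 0, 0, 0, 0],
  ],
)

```text
time: 5.88
tool_pos: [0.5227, 0.0748, 0.1411]
orientation: [178.9, 89.7, 6.2]
contact_force: [-0.4, -0.5, -1.4]
opening: 0.002
```

Run:
```python
from h import *
to([.5811,.1085,.055],-83)
im,d=grab('top','top4'); cv2.imwrite('pics/t4z.png',cv2.resize(im[160:240,220:340],None,fx=6,fy=6,interpolation=cv2.INTER_CUBIC))
im,d=grab('side','side4'); cv2.imwrite('pics/s4z.png',cv2.resize(im[160:270,220:340],None,fx=5,fy=5,interpolation=cv2.INTER_CUBIC))
```

```text
now [0.5227 0.0748 0.1411] ty ang -82.75 tx [ 0.005  0.001 -1.   ] op 0.002 t 5.88 q [ 1.6 26.9 97.1  0.  55.7 84.4] F [-0.38 -0.45 -1.4 ]
shift [ 0.0864 -0.0261 -0.0618]
turn [ 0.0043 -0.0053 -0.0001]
```

View pics/t4z.png

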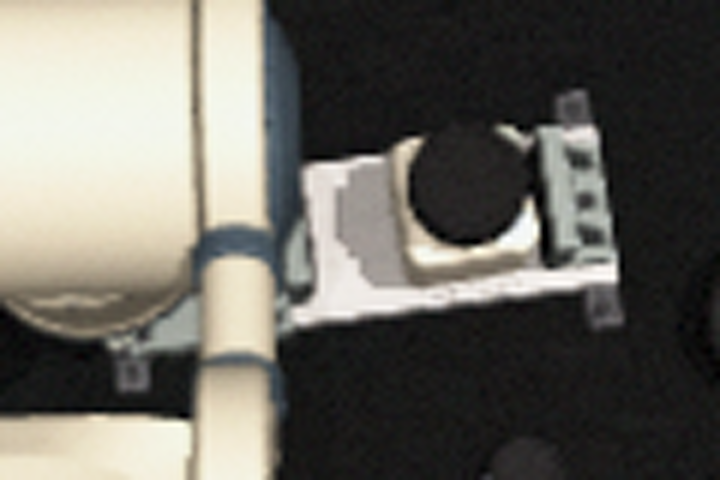

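View pics/s4z.png

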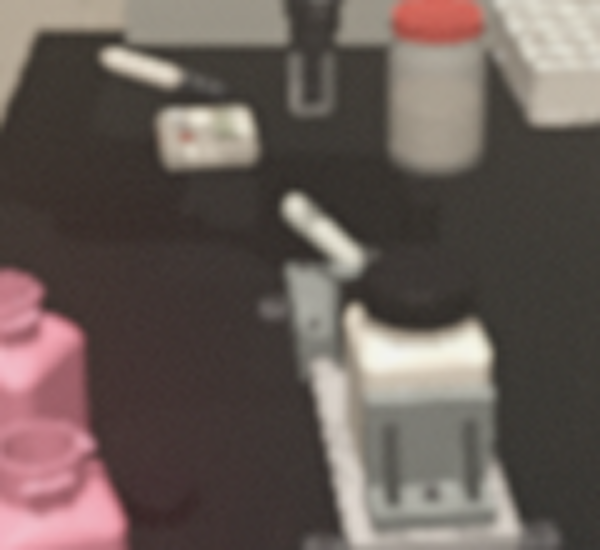

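send_rows(
  plan=[
    [0, 0, -0.0131, -0.031, 0, 0, 0],
    [0, 0, -0.0131, -0.031, 0, 0, 0],
    [0, 0, 0, 0, 0.004, -0.005, 0],
    [0, 0.03, 0, 0, 0, 0, 0],
    [0, 0.03, 0, 0, 0, 0, 0],
    [0, 0.025, 0, 0, 0, 0, 0],
    [0, 0, 0, 0, 0, 0, 0],
    [0, 0, 0, 0, 0, 0, 0],
  ],
)

```text
time: 6.65
tool_pos: [0.5803, 0.1084, 0.0557]
orientation: [-1.8, 89.9, -175.1]
contact_force: [-0.1, -1.4, 0.4]
opening: 0.003
```

Run:
```python
from h import *
to([.5811,.1085,.055],-83)
im,d=grab('side','side5'); cv2.imwrite('pics/s5z.png',cv2.resize(im[160:270,220:340],None,fx=5,fy=5,interpolation=cv2.INTER_CUBIC))
```

```text
now [0.5803 0.1084 0.0557] ty ang -83.37 tx [-0.002 -0.    -1.   ] op 0.003 t 6.65 q [ 4.8 38.  91.7 -0.  50.5 88.2] F [-0.15 -1.4   0.36]
shift [ 0.0007 -0.0001 -0.0008]
turn [-0.0065  0.0024  0.0001]
```

View pics/s5z.png

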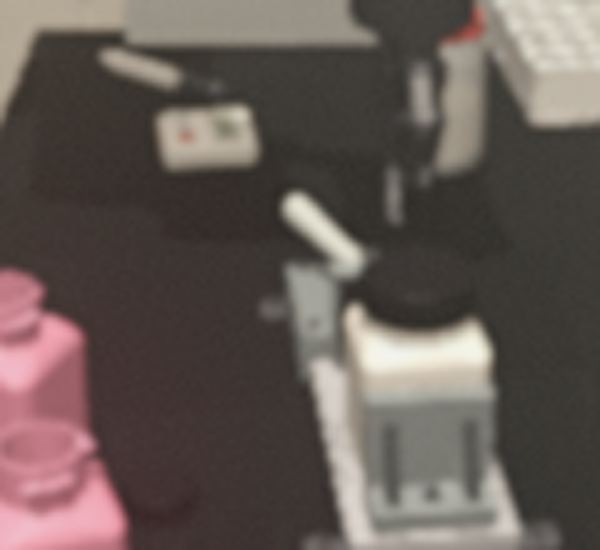

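send_rows(
  plan=[
    [0, 0, 0.005, 0, 0, 0, 0],
    [0, 0, 0.005, 0, 0, 0, 0],
    [0, 0, 0.005, 0, 0, 0, 0],
    [0, 0, 0.005, 0, 0, 0, 0],
    [0, 0, 0.005, 0, 0, 0, 0],
    [0, 0, 0.005, 0, 0, 0, 0],
    [0, 0, 0.005, 0, 0, 0, 0],
    [0, 0, 0, 0, 0, 0, 0],
  ],
)

```text
time: 7.37
tool_pos: [0.5851, 0.0725, 0.0562]
orientation: [53.9, 90.0, -119.4]
contact_force: [-0.6, -0.1, 0.5]
opening: 0.001
```

```bash
python3 - <<'E'
from h import *
to([.5803,.1084,.055],-83)
im,d=grab('side','side6'); cv2.imwrite('pics/s6z.png',cv2.resize(im[160:270,220:340],None,fx=5,fy=5,interpolation=cv2.INTER_CUBIC))
grab('top','top6')
E
python3 fit.py top6 2>/dev/null|head -8
```

```text
now [0.5851 0.0725 0.0562] ty ang -83.29 tx [-0. -0. -1.] op 0.001 t 7.37 q [ 1.3 37.9 91.9 -0.  50.3 84.6] F [-0.58 -0.09  0.45]
shift [ 0.0012 -0.0362  0.0006]
turn [-0.0051  0.0002 -0.0003]
bed 282 [array([577.3, -95.9]), array([ 87.2, 144.6]), np.float64(8.9)] [ 0.5591 -0.0874  0.0158]
fixedjaw 109 [array([ 582.7, -133.8]), array([26.6, 63.6]), np.float64(82.9)] [ 0.5822 -0.1327  0.0796]
movjaw 22 [array([576.1, -23.4]), array([18.7, 50.9]), np.float64(63.2)] [ 0.5839 -0.0255  0.0791]
back 275 [array([569.5, -82.1]), array([ 95.4, 171.2]), np.float64(1.2)] [ 0.5702 -0.0495  0.0354]
knob few
lever few
cap 327 [array([589.4, -40.2]), array([156.7,  58.1]), np.float64(78.8)] [ 0.5795 -0.0862  0.1223]
shoulder 174 [array([577.7, -85.2]), array([63.4, 93.5]), np.float64(7.7)] [ 0.5676 -0.0866  0.0852]
```

View pics/s6z.png

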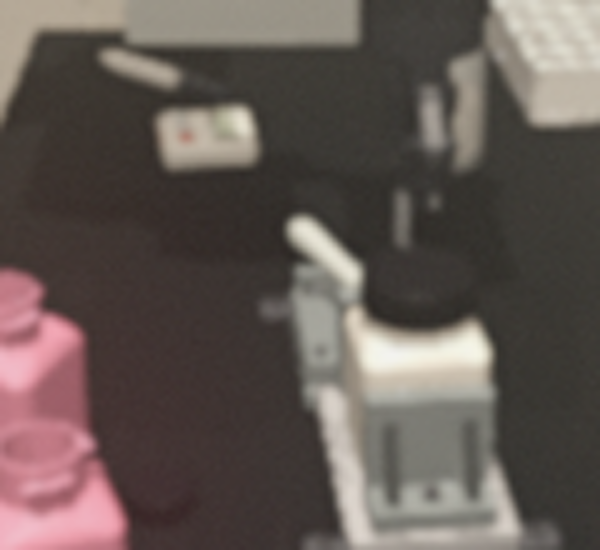

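send_rows(
  plan=[
    [0, 0, 0.004, 0, 0, 0, 0],
    [0, 0, 0.004, 0, 0, 0, 0],
    [0, 0, 0.004, 0, 0, 0, 0],
    [0, 0, 0.002, 0, 0, 0, 0],
    [0, 0, 0.002, 0, 0, 0, 0],
  ],
)

```text
time: 7.88
tool_pos: [0.5868, 0.0575, 0.0561]
orientation: [-30.2, 90.0, 156.5]
contact_force: [-0.8, 6.3, -1.6]
opening: 0.001
```

send_rows(
  plan=[
    [0, 0, 0.002, 0, 0, 0, 0],
    [0, 0, 0.002, 0, 0, 0, 0],
  ],
)

```text
time: 8.05
tool_pos: [0.5873, 0.0538, 0.0561]
orientation: [-67.8, 90.0, 118.9]
contact_force: [0.1, 5.0, -2.4]
opening: 0.002
```

send_rows(
  plan=[
    [0, 0, 0.002, 0, 0, 0, 0],
    [0, 0, 0.001, 0, 0, 0, 0],
  ],
)

```text
time: 8.22
tool_pos: [0.5877, 0.0511, 0.0561]
orientation: [-84.1, 90.0, 102.7]
contact_force: [0.4, 17.1, -3.5]
opening: -0.003
```

send_rows(
  plan=[
    [0, 0, 0.001, 0, 0, 0, 0],
    [0, 0, 0, 0, 0, 0, 0],
  ],
)

```text
time: 8.38
tool_pos: [0.5877, 0.0511, 0.0561]
orientation: [-89.1, 89.9, 97.6]
contact_force: [-0.3, 16.5, -1.6]
opening: 0.0
```

```bash
python3 - <<'E'
from h import *
to([.5803,.1084,.055],-83)
im,d=grab('top','top7'); cv2.imwrite('pics/t7z.png',cv2.resize(im[160:240,220:340],None,fx=6,fy=6,interpolation=cv2.INTER_CUBIC))
im,d=grab('side','side7'); cv2.imwrite('pics/s7z.png',cv2.resize(im[160:270,220:340],None,fx=5,fy=5,interpolation=cv2.INTER_CUBIC))
E
python3 fit.py top7 2>/dev/null|head -8
```

```text
now [0.5877 0.0511 0.0561] ty ang -83.26 tx [-0.     0.002 -1.   ] op 0.0 t 8.38 q [-0.9 37.9 91.8  0.1 50.3 82.3] F [-0.32 16.46 -1.61]
shift [ 0.0012 -0.0578  0.0006]
turn [-0.0046  0.      0.0019]
bed 151 [array([ 582., -107.]), array([ 87.1, 119.7]), np.float64(8.3)] [ 0.5525 -0.1134  0.0158]
fixedjaw 106 [array([ 582.4, -130.9]), array([27.4, 65.3]), np.float64(89.0)] [ 0.5817 -0.1332  0.0796]
movjaw few
back 194 [array([582.6, -78.6]), array([ 95. , 174.4]), np.float64(16.3)] [ 0.5735 -0.0733  0.0354]
knob few
lever few
cap 338 [array([589.3, -55.2]), array([138.3,  58.9]), np.float64(75.3)] [ 0.5789 -0.0913  0.1223]
shoulder 263 [array([577.6, -88.3]), array([65.6, 85.5]), np.float64(6.9)] [ 0.5693 -0.0745  0.0833]
```

View pics/t7z.png

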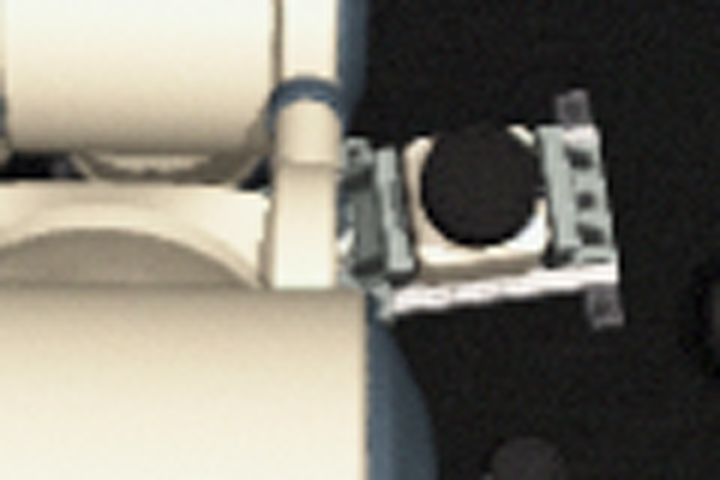

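View pics/s7z.png

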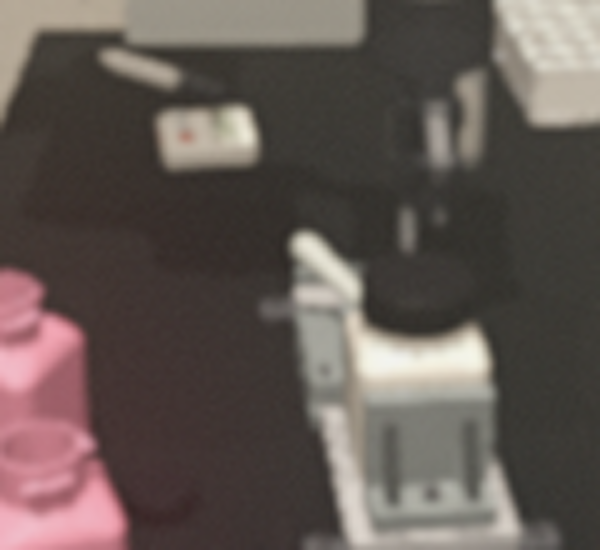

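send_rows(
  plan=[
    [0, 0, -0.006, 0, 0, 0, 0],
    [0, 0, -0.008, 0, 0, 0, 0],
    [0, -0.03, 0, 0, 0, 0, 0],
    [0, -0.03, 0, 0, 0, 0, 0],
    [40, -0.03, 0, 0, 0, 0, 0],
    [40, 0, 0, 0, 0.12, 0, 0],
    [40, 0, 0, 0, 0.12, 0, 0],
    [40, 0, 0, 0, 0.12, 0, 0],
    [40, 0, 0, 0, 0.12, 0, 0],
    [40, 0, 0, 0, 0.12, 0, 0],
    [40, 0, 0, 0, 0.12, 0, 0],
    [40, 0, 0, 0, 0.12, 0, 0],
    [40, 0, 0, 0, 0.12, 0, 0],
    [40, 0, 0, 0, 0.09, 0, 0],
    [40, 0, 0, 0, 0, 0, 0],
  ],
)

```text
time: 9.73
tool_pos: [0.5862, 0.0639, 0.1463]
orientation: [172.7, 90.0, -61.0]
contact_force: [0.1, 0.5, 0.4]
opening: 0.394
```

Run:
```python
from h import *
to([.5296,.0244,.050],-143.2)
im,d=grab('top','top8'); cv2.imwrite('pics/t8z.png',cv2.resize(im[160:240,220:340],None,fx=6,fy=6,interpolation=cv2.INTER_CUBIC))
im,d=grab('side','side8'); cv2.imwrite('pics/s8z.png',cv2.resize(im[160:270,220:340],None,fx=5,fy=5,interpolation=cv2.INTER_CUBIC))
```

```text
now [0.5862 0.0639 0.1463] ty ang -143.68 tx [ 0. -0. -1.] op 0.394 t 9.73 q [  0.4  30.8  87.8  -0.   61.4 144.1] F [0.11 0.47 0.37]
shift [0.0963 0.069  0.0018]
turn [-0.0083 -0.0004 -0.0001]
```

View pics/t8z.png

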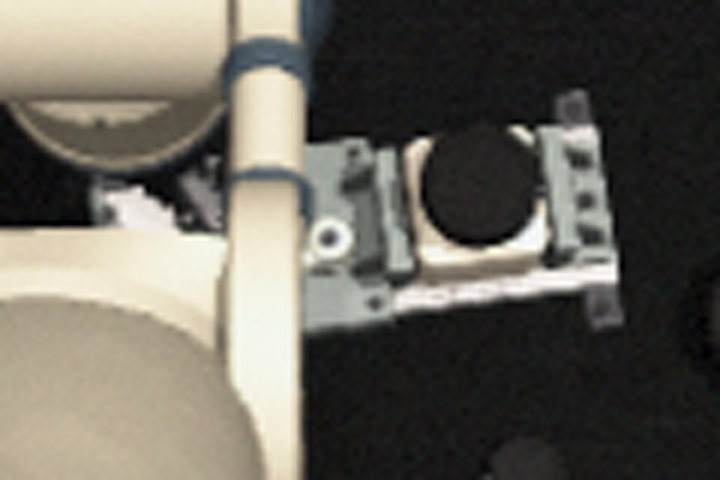

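View pics/s8z.png

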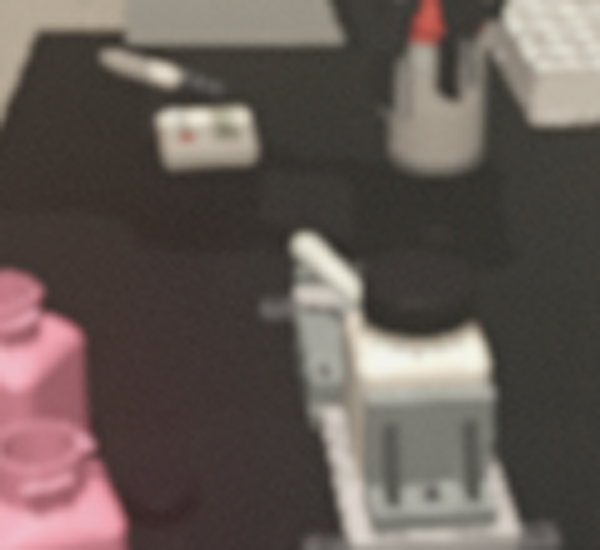

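Run:
```python
from h import *
Z=lambda x,y:(220+(x+.5)/6-.5,160+(y+.5)/6-.5)
a=onz('top',*Z(329,238),.073); b=onz('top',*Z(227,250),.073); print(a,b,(a-b)[:2]@YC[:2],(a-b)[:2]@XC[:2])
```

```text
[ 0.56022577 -0.01980654  0.073     ] [0.55426634 0.03118888 0.073     ] -0.05134157340837009 -0.00029977406703273667
```

Consistent (51 mm travel). Go to the lever.

send_rows(
  plan=[
    [40, 0, 0.0345, 0.001, -0.008, 0, 0],
    [40, 0, 0.0345, 0.001, 0, 0, 0],
    [40, 0.03, 0, 0, 0, 0, 0],
    [40, 0.03, 0, 0, 0, 0, 0],
    [40, 0.02, 0, 0, 0, 0, 0],
    [40, 0.015, 0, 0, 0, 0, 0],
    [40, 0, 0, 0, 0, 0, 0],
  ],
)

```text
time: 10.42
tool_pos: [0.5283, 0.024, 0.0488]
orientation: [50.1, 89.8, 177.4]
contact_force: [-0.5, -1.0, -0.5]
opening: 0.393
```

Run:
```python
from h import *
to([.5296,.0244,.052],-143.2)
im,d=grab('side','side9'); cv2.imwrite('pics/s9z.png',cv2.resize(im[160:270,220:340],None,fx=5,fy=5,interpolation=cv2.INTER_CUBIC))
```

```text
now [0.5283 0.024  0.0488] ty ang -142.78 tx [-0.004  0.    -1.   ] op 0.393 t 10.42 q [ -3.9  35.4 100.8  -0.   44.  138.9] F [-0.47 -0.99 -0.52]
shift [-0.0032 -0.0013 -0.0005]
turn [ 0.0074  0.0025 -0.003 ]
```

View pics/s9z.png

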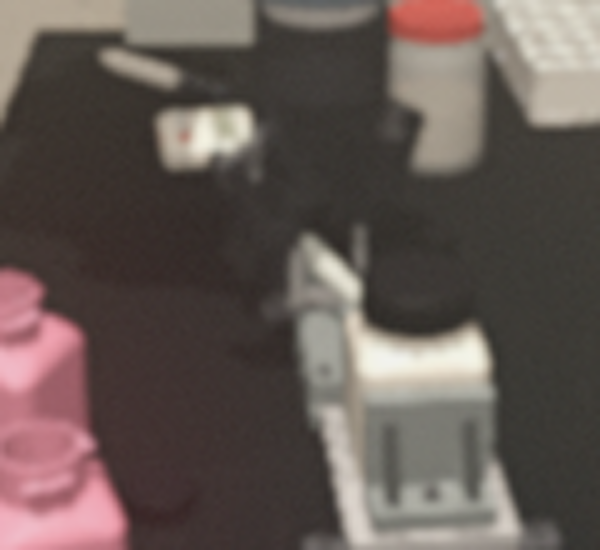

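send_rows(
  plan=[
    [20, -0.002, -0.0013, -0.0005, 0.007, 0.002, 0],
    [20, 0, 0, 0, 0, 0, 0],
    [20, 0, 0, 0, 0, 0, 0],
    [20, 0, 0.002, 0, 0, 0, 0],
    [20, 0, 0.0055, -0.0003, -0.1, 0, 0],
    [20, 0, 0.0055, -0.0003, -0.1, 0, 0],
    [20, 0, 0.0055, -0.0003, -0.1, 0, 0],
    [20, 0, 0.0055, -0.0003, -0.1, 0, 0],
    [20, 0, 0.0055, -0.0003, -0.1, 0, 0],
    [20, 0, 0.0055, -0.0003, -0.1, 0, 0],
    [20, 0, 0, 0, 0, 0, 0],
  ],
)

```text
time: 11.38
tool_pos: [0.5111, -0.0038, 0.054]
orientation: [171.9, 89.8, -26.8]
contact_force: [-0.2, 0.2, -0.5]
opening: 0.202
```

```bash
cat > ang.py <<'E'
from h import *
to([.5296,.0244,.052],-143.2)
s=sense(); v=s['tool_pos'][:2]-np.array([.5610,-.0194]); a=[-v@XC[:2],v@YC[:2]]; print(np.arctan2(a[1],a[0]),np.hypot(*a))
F=s['contact_force'];print('Fxc',F@XC,'Fyc',F@YC)
E
python3 ang.py
```

```text
now [ 0.5111 -0.0038  0.054 ] ty ang -108.68 tx [ 0.003 -0.002 -1.   ] op 0.202 t 11.38 q [-7.100e+00  3.390e+01  1.035e+02 -1.000e-01  4.240e+01  1.017e+02] F [-0.17  0.24 -0.47]
shift [ 0.002  -0.0327 -0.0085]
turn [ 6.024e-01 -3.800e-03  6.000e-04]
0.42495790713116544 0.05231871597103137
Fxc -0.1401597942754071 Fyc 0.2550110382357175
```

send_rows(
  plan=[
    [20, 0, 0.0055, -0.0003, -0.1, 0, 0],
    [20, 0, 0.0055, -0.0003, -0.1, 0, 0],
  ],
)

```text
time: 11.55
tool_pos: [0.5088, -0.0137, 0.0539]
orientation: [164.6, 89.8, -22.9]
contact_force: [5.4, 5.1, 0.3]
opening: 0.198
```

```bash
python3 ang.py
python3 - <<'E'
from h import *
im,d=grab('side','side10'); cv2.imwrite('pics/s10z.png',cv2.resize(im[160:270,220:340],None,fx=5,fy=5,interpolation=cv2.INTER_CUBIC))
E
```

```text
now [ 0.5088 -0.0137  0.0539] ty ang -97.49 tx [ 0.003 -0.001 -1.   ] op 0.198 t 11.55 q [-8.200e+00  3.380e+01  1.038e+02 -1.000e-01  4.220e+01  8.930e+01] F [5.35 5.07 0.25]
shift [ 0.0019 -0.0405 -0.0156]
turn [ 7.979e-01 -3.700e-03  5.000e-04]
0.23126064384067765 0.05247007465072006
Fxc 5.928744290087108 Fyc 4.381693875039715
```

View pics/s10z.png

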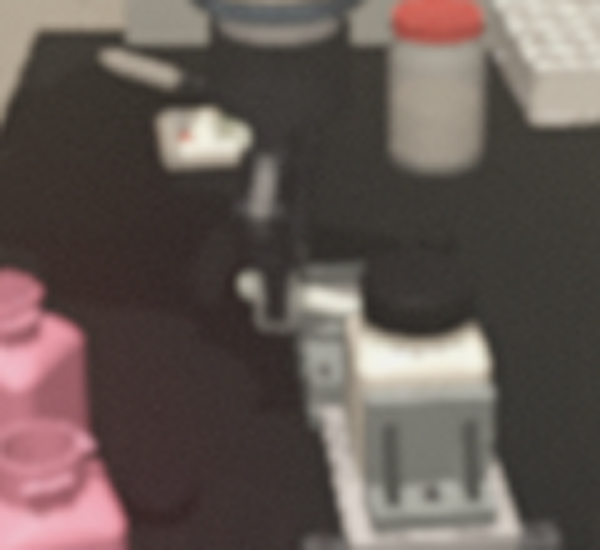

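send_rows(
  plan=[
    [20, 0, 0.005, -0.0003, -0.09, 0, 0],
    [20, 0, 0.005, -0.0003, -0.09, 0, 0],
    [20, 0, 0.004, 0, -0.07, 0, 0],
    [20, 0, 0.002, 0, 0, 0, 0],
    [20, 0, 0, 0, 0, 0, 0],
  ],
)

```text
time: 12.02
tool_pos: [0.5086, -0.0295, 0.0537]
orientation: [152.3, 89.9, -21.2]
contact_force: [2.4, 7.8, 1.8]
opening: 0.2
```

```bash
python3 ang.py
```

```text
now [ 0.5086 -0.0295  0.0537] ty ang -83.45 tx [ 0.002 -0.001 -1.   ] op 0.2 t 12.02 q [-10.   33.9 103.7  -0.   42.3  73.5] F [2.37 7.79 1.78]
shift [ 0.0017 -0.0511 -0.027 ]
turn [ 1.0428e+00 -2.6000e-03  1.0000e-04]
-0.0679343772838389 0.05337294758829786
Fxc 3.29985008762262 Fyc 7.440318686186615
```

send_rows(
  plan=[
    [20, 0, 0.002, 0, 0, 0, 0],
    [20, 0, 0, 0, 0, 0, 0],
  ],
)

```text
time: 12.18
tool_pos: [0.5086, -0.0303, 0.0537]
orientation: [-169.0, 89.9, 17.5]
contact_force: [4.8, 21.2, 4.4]
opening: 0.202
```

```bash
python3 ang.py
```

```text
now [ 0.5086 -0.0303  0.0537] ty ang -83.5 tx [ 0.002  0.001 -1.   ] op 0.202 t 12.18 q [-1.020e+01  3.390e+01  1.036e+02  1.000e-01  4.240e+01  7.330e+01] F [ 4.76 21.19  4.37]
shift [ 0.0018 -0.0519 -0.0271]
turn [ 1.042  -0.0016  0.0014]
-0.08231149641668968 0.05353038236389132
Fxc 7.305455390696248 Fyc 20.448852706962043
```

send_rows(
  plan=[
    [20, 0, -0.005, 0, 0, 0, 0],
    [40, 0, 0, 0, 0, 0, 0],
    [40, 0, 0, 0, 0, 0, 0],
    [40, -0.04, 0, 0, 0, 0, 0],
    [40, -0.04, 0, 0, 0, 0, 0],
    [100, -0.04, -0.03, 0.02, 0, 0, 0],
    [100, 0, -0.04, 0, 0, 0, 0],
    [100, 0, -0.04, 0, 0, 0, 0],
    [100, 0, 0, 0, 0, 0, 0],
    [100, 0, 0, 0, 0, 0, 0],
  ],
)

```text
time: 13.02
tool_pos: [0.4796, 0.0753, 0.1643]
orientation: [122.3, 89.9, -50.8]
contact_force: [1.0, -0.5, 0.2]
opening: 0.999
```

```bash
python3 - <<'E'
from h import *
to([.58,-.092,.17],-83)
im,d=grab('top','top11'); cv2.imwrite('pics/t11z.png',cv2.resize(im[160:240,220:340],None,fx=6,fy=6,interpolation=cv2.INTER_CUBIC))
im,d=grab('side','side11'); cv2.imwrite('pics/s11z.png',cv2.resize(im[160:270,220:340],None,fx=5,fy=5,interpolation=cv2.INTER_CUBIC))
E
python3 fit.py top11 2>/dev/null|head -8
```

```text
now [0.4796 0.0753 0.1643] ty ang -83.09 tx [ 0.001 -0.002 -1.   ] op 0.999 t 13.02 q [ 1.900e+00  2.220e+01  1.012e+02 -1.000e-01  5.660e+01  8.510e+01] F [ 0.98 -0.54  0.17]
shift [-0.0053  0.1782 -0.0796]
turn [-0.0016 -0.0012 -0.0019]
bed 156 [array([575.3, -92.3]), array([102.7, 151.6]), np.float64(2.4)] [ 0.5522 -0.1139  0.0159]
fixedjaw 105 [array([ 582.1, -130.8]), array([27.6, 64.7]), np.float64(89.4)] [ 0.5819 -0.1331  0.0799]
movjaw 10 [array([500. , -25.8]), array([ 3., 18.]), np.float64(89.7)] [ 0.4988 -0.0255  0.0765]
back 379 [array([575.1, -84. ]), array([ 96.1, 164.8]), np.float64(5.3)] [ 0.5737 -0.0486  0.0356]
knob few
lever few
cap 332 [array([578.8, -93.5]), array([57.6, 58.7]), np.float64(42.4)] [ 0.5789 -0.0935  0.1225]
shoulder 267 [array([577.5, -87.7]), array([65.2, 86. ]), np.float64(6.3)] [ 0.569  -0.0746  0.0836]
```

View pics/t11z.png

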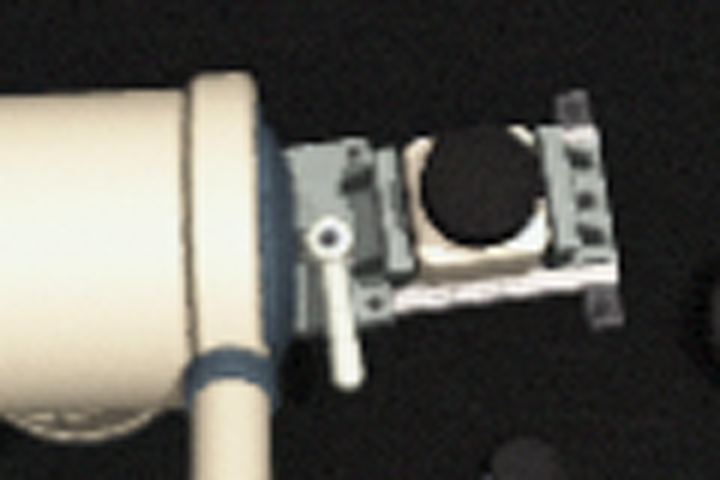

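View pics/s11z.png

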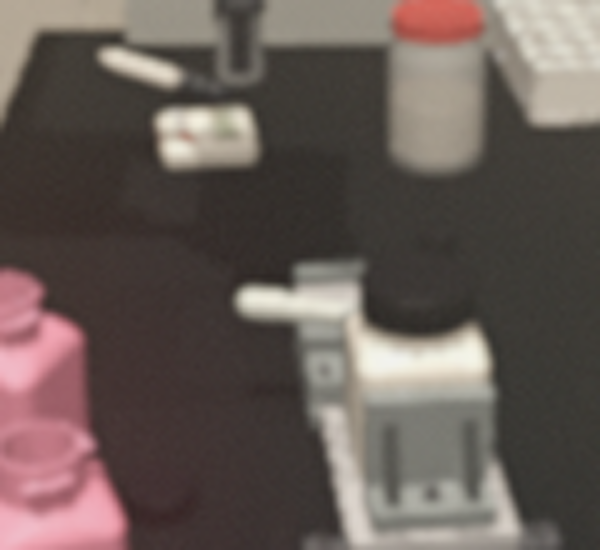

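Run:
```python
from h import *
d=np.load('pics/top11.npy'); P=cloud(d,160,240,220,340)
c=np.array([.5788,-.0935]); q=P[:,:2]-c; a=q@XC[:2]; b=q@YC[:2]
r=np.hypot(a,b); m=(abs(b)<25e-3)&(a<-.028)&(a>-.04)
i=np.argsort(a[m]); print(np.c_[a[m],b[m],P[m][:,2]][i][::4].round(4))
to([.5788,-.0935,.165],-83)
```

```text
[[-0.0398 -0.0205  0.0199]
 [-0.0384  0.0072  0.0129]
 [-0.0382  0.0104  0.0138]
 [-0.0375  0.0167  0.0144]
 [-0.0367  0.001   0.0174]
 [-0.0356 -0.0149  0.018 ]
 [-0.0352  0.0068  0.0128]
 [-0.0341  0.0162  0.0131]
 [-0.0335  0.0005  0.0167]
 [-0.033   0.0036  0.0165]
 [-0.0328  0.0104  0.0765]
 [-0.0327  0.0092  0.0568]
 [-0.0326 -0.0057  0.0637]
 [-0.0326  0.0079  0.0362]
 [-0.0325 -0.0171  0.0724]
 [-0.0324 -0.0204  0.0329]
 [-0.0323  0.023   0.0271]
 [-0.0323  0.0175  0.0421]
 [-0.0322  0.0164  0.0773]
 [-0.0321 -0.0107  0.0384]
 [-0.032  -0.0075  0.0401]
 [-0.0319 -0.0223  0.0829]
 [-0.0316 -0.0242  0.0625]
 [-0.0315 -0.0012  0.0418]
 [-0.0314 -0.0195  0.082 ]
 [-0.0311  0.0138  0.0873]
 [-0.0303 -0.0042  0.087 ]
 [-0.0299  0.0226  0.0864]
 [-0.0296 -0.0222  0.0873]
 [-0.029   0.0007  0.1169]
 [-0.0283 -0.0059  0.1083]
 [-0.0281 -0.0091  0.1047]]
now [0.48   0.0735 0.164 ] ty ang -83.22 tx [ 0.001 -0.002 -1.   ] op 1.002 t 13.12 q [ 1.700e+00  2.220e+01  1.012e+02 -1.000e-01  5.660e+01  8.500e+01] F [ 0.32 -0.14 -0.06]
shift [-0.0006  0.1775 -0.0784]
turn [-0.0039 -0.0008 -0.0021]
```

send_rows(
  plan=[
    [100, 0, 0.0355, -0.0157, -0.004, 0, -0.002],
    [100, 0, 0.0355, -0.0157, 0, 0, 0],
    [100, 0, 0.0355, -0.0157, 0, 0, 0],
    [100, 0, 0.0355, -0.0157, 0, 0, 0],
    [100, 0, 0.0355, -0.0157, 0, 0, 0],
    [100, 0, 0, 0, 0, 0, 0],
    [100, 0, 0, 0, 0, 0, 0],
  ],
)

```text
time: 13.7
tool_pos: [0.5799, -0.0962, 0.1635]
orientation: [-169.2, 90.0, 17.5]
contact_force: [-0.1, 0.9, -0.9]
opening: 1.002
```

Run:
```python
from h import *
to([.5788,-.0935,.092],-83)
im,d=grab('side','side12'); cv2.imwrite('pics/s12z.png',cv2.resize(im[160:270,220:340],None,fx=5,fy=5,interpolation=cv2.INTER_CUBIC))
```

```text
now [ 0.5799 -0.0962  0.1635] ty ang -83.25 tx [ 0.001  0.    -1.   ] op 1.002 t 13.7 q [-15.2  29.5  87.1   0.   63.4  68. ] F [-0.14  0.87 -0.92]
shift [ 0.0715 -0.0028  0.0008]
turn [-0.0044 -0.0007  0.0001]
```

View pics/s12z.png

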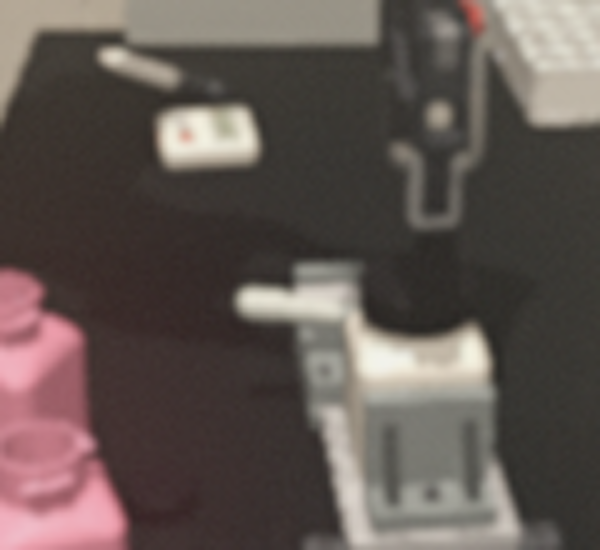

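Run:
```python
from h import *
t=np.array([.5799,-.0962,.1765])-.05*YC
f=lambda p:(np.array(proj('side',p))-[220,160])*5
print(f(t)); print(f([.5788,-.0935,.123]),f([.5788+.03,-.0935,.112]),f([.5788-.03,-.0935,.112]))
im=cv2.imread('pics/side12.png'); a=im[205:230,285:322].mean(2).astype(int)
for r in (8,12,16,20): print(205+r,a[r])
```

```text
[432.52136583 222.34183094]
[411.81894122 270.7453353 ] [470.8611444  290.78672307] [351.79838327 289.1806465 ]
213 [128 126 122 118 111 100  88  75  58  52  53  49  49  48  45  44  42  45
  44  43  45  43  43  44  44  43  45  47  49  47  49  46  49  50  50  52
  51]
217 [182 184 185 179 162 139 106  70  50  48  51  52  50  52  51  47  47  43
  44  43  44  42  43  44  45  43  45  49  50  48  48  45  46  45  47  45
  46]
221 [218 215 207 189 175 164 137  86  46  40  42  42  44  44  51  52  50  46
  44  43  44  42  44  42  42  46  45  43  44  43  46  45  46  45  46  45
  46]
225 [120 120 120 134 174 198 193 165 132 105  83  62  50  46  42  42  40  39
  40  38  40  40  40  42  44  58  79 102 125 128 106  66  45  42  43  47
  47]
```

Run:
```python
from h import *
im=cv2.imread('pics/side11.png'); a=im.mean(2).astype(int)
for r in range(212,228,2): print(r,a[r,286:322])
for z in(.101,.112,.123): print(z,proj('side',[.5788-.03,-.0935,z]),proj('side',[.5788+.03,-.0935,z]),proj('side',[.5788,-.0935-.03,z]))
for z in(.080,): 
  for xc in(-.032,.032): print('fixed jaw',proj('side',np.r_[np.array([.5638*XC[0]-.199*YC[0],.5638*XC[1]-.199*YC[1]])+xc*XC[:2],z]))
```

```text
212 [89 90 91 91 94 97 87 68 57 55 56 55 55 55 57 56 57 57 58 57 56 55 56 57
 55 55 57 57 58 57 57 56 58 56 59 57]
214 [133 130 126 121 119 110  89  65  55  57  55  55  55  56  56  57  56  55
  54  57  56  55  56  58  55  56  55  56  55  55  57  56  58  60  57  58]
216 [145 148 148 150 143 117  77  52  54  55  54  56  55  55  55  54  56  57
  56  56  56  58  57  57  55  57  55  56  56  56  57  58  59  57  57  57]
218 [195 194 194 197 192 161 101  54  52  53  55  56  58  56  57  57  58  57
  56  56  58  57  56  57  56  56  56  53  53  55  56  56  56  56  57  57]
220 [218 216 214 212 201 167 103  52  45  48  49  52  53  56  61  64  62  62
  62  62  59  57  55  54  54  54  49  49  50  55  58  57  58  58  56  57]
222 [213 211 203 195 191 168 113  58  44  45  47  46  48  50  51  52  50  50
  53  52  49  51  49  50  48  48  48  46  50  53  55  57  58  59  58  57]
224 [156 153 152 179 200 190 147  97  65  52  46  46  44  48  46  46  47  48
  47  48  48  48  45  46  47  51  64  83  89  79  61  55  57  58  56  56]
226 [155 149 145 167 194 199 187 171 153 132 110  93  82  73  64  59  56  54
  55  55  60  64  72  86 105 128 150 168 172 148  99  58  53  56  57  56]
0.101 [290.31144147 221.64088135] [314.00111934 221.96824542] [302.38676298 227.72594526]
0.112 [290.35967665 217.8361293 ] [314.17222888 218.15734461] [302.50038639 223.84425027]
0.123 [290.40848625 213.99183573] [314.34534733 214.30675359] [302.61537968 219.92116644]
fixed jaw [291.43970419 236.78730261]
fixed jaw [317.00957361 235.5397007 ]
```

send_rows(
  plan=[
    [100, 0.02, -0.0028, -0.0008, -0.004, 0, 0],
    [100, 0.02, 0, 0, 0, 0, 0],
    [100, 0.02, 0, 0, 0, 0, 0],
    [100, 0.0115, 0, 0, 0, 0, 0],
    [100, 0, 0, 0, 0, 0, 0],
    [100, 0, 0, 0, 0, 0, 0],
  ],
)

```text
time: 14.25
tool_pos: [0.5796, -0.0896, 0.0927]
orientation: [-91.5, 90.0, 95.8]
contact_force: [0.3, 1.1, 0.4]
opening: 1.003
```

Run:
```python
from h import *
to([.5803,-.0933,.092],-83)
im,d=grab('side','side13'); cv2.imwrite('pics/s13z.png',cv2.resize(im[160:270,220:340],None,fx=5,fy=5,interpolation=cv2.INTER_CUBIC))
```

```text
now [ 0.5796 -0.0896  0.0927] ty ang -82.73 tx [-0.     0.001 -1.   ] op 1.003 t 14.25 q [-14.6  34.7  90.9   0.   54.4  68.1] F [0.33 1.11 0.41]
shift [ 0.0007  0.0037 -0.0002]
turn [ 0.0047 -0.      0.0006]
```

View pics/s13z.png

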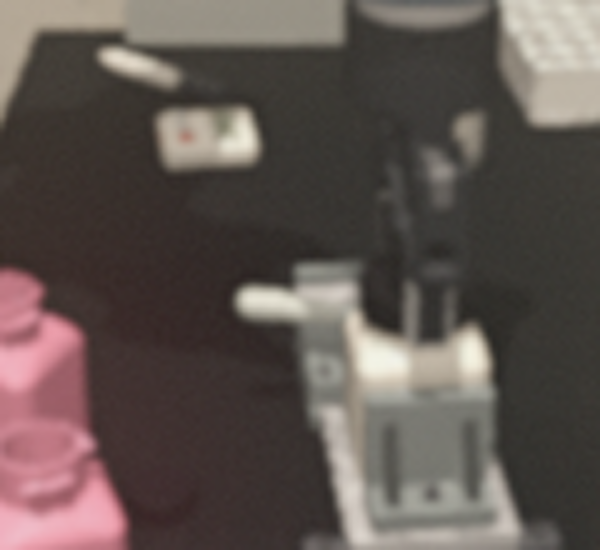

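send_rows(
  plan=[
    [100, 0.0005, 0.0035, 0, 0.004, 0, 0],
    [100, 0, 0, 0, 0, 0, 0],
    [100, 0, 0, 0, 0, 0, 0],
  ],
)

```text
time: 14.55
tool_pos: [0.5809, -0.0936, 0.0929]
orientation: [173.9, 89.9, 0.9]
contact_force: [-0.1, 0.1, 0.3]
opening: 0.999
```

send_rows(
  plan=[
    [30, 0, 0, 0, 0, 0, 0],
    [30, 0, 0, 0, 0, 0, 0],
    [30, 0, 0, 0, 0, 0, 0],
    [30, 0, 0, 0, 0, 0, 0],
    [30, 0, 0, 0, 0, 0, 0],
  ],
  force=30,
)

```text
time: 14.97
tool_pos: [0.5806, -0.0932, 0.0926]
orientation: [-168.2, 89.9, 18.9]
contact_force: [-2.0, 2.1, 7.5]
opening: 0.698
```

Run:
```python
from h import *
to([.5803,-.0933,.092],-83)
F=sense(); print(F['contact_force']@XC,F['contact_force']@YC,F['moment'])
im,d=grab('side','side14'); cv2.imwrite('pics/s14z.png',cv2.resize(im[160:270,220:340],None,fx=5,fy=5,interpolation=cv2.INTER_CUBIC))
```

```text
now [ 0.5806 -0.0932  0.0926] ty ang -82.96 tx [ 0.001  0.    -1.   ] op 0.698 t 14.97 q [-15.   34.7  90.8   0.1  54.4  68. ] F [-2.01  2.13  7.45]
shift [0.0006 0.0001 0.0003]
turn [ 0.0007 -0.0014  0.0003]
-1.730290221214613 2.3603308496002753 [ 0.38776957  0.2742336  -0.02180479]
```

View pics/s14z.png

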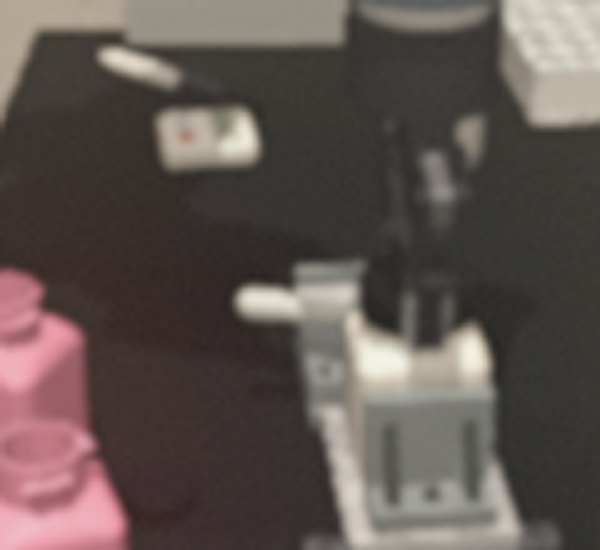

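send_rows(
  plan=[
    [0, 0, 0, 0, 0, 0, 0],
    [0, 0, 0, 0, 0, 0, 0],
    [0, 0, 0, 0, 0, 0, 0],
    [0, 0, 0, 0, -0.06, 0, 0],
    [0, 0, 0, 0, -0.06, 0, 0],
    [0, 0, 0, 0, -0.06, 0, 0],
  ],
  force=90,
)

```text
time: 15.52
tool_pos: [0.5812, -0.0934, 0.0931]
orientation: [164.9, 89.8, 2.4]
contact_force: [-0.2, 2.1, 13.7]
opening: 0.684
```

Run:
```python
from h import *
to([.5803,-.0933,.092],-83)
print(sense()['moment'])
```

```text
now [ 0.5812 -0.0934  0.0931] ty ang -72.49 tx [ 0.003  0.    -1.   ] op 0.684 t 15.52 q [-15.   34.7  90.7   0.1  54.4  57.5] F [-0.21  2.11 13.7 ]
shift [ 0.0011 -0.0003  0.0009]
turn [ 0.1834 -0.0029 -0.0005]
[ 0.48798841  0.11390984 -0.13466931]
```

send_rows(
  plan=[
    [0, 0, 0, 0, -0.1, 0, 0],
    [0, 0, 0, 0, -0.1, 0, 0],
    [0, 0, 0, 0, -0.1, 0, 0],
  ],
)

```text
time: 15.77
tool_pos: [0.5814, -0.0933, 0.0932]
orientation: [148.3, 89.8, 3.1]
contact_force: [0.2, 2.2, 12.9]
opening: 0.683
```

Run:
```python
from h import *
to([.5803,-.0933,.092],-83)
print(sense()['moment'])
```

```text
now [ 0.5814 -0.0933  0.0932] ty ang -55.19 tx [ 0.003  0.    -1.   ] op 0.683 t 15.77 q [-15.   34.7  90.7   0.1  54.4  40.2] F [ 0.19  2.22 12.91]
shift [ 0.0012 -0.0006  0.0009]
turn [ 0.4854 -0.0031 -0.001 ]
[ 0.46742564  0.07701104 -0.12467134]
```

send_rows(
  plan=[
    [0, 0, 0, 0, -0.1, 0, 0],
    [0, 0, 0, 0, -0.1, 0, 0],
    [0, 0, 0, 0, -0.1, 0, 0],
    [0, 0, 0, 0, -0.1, 0, 0],
    [0, 0, 0, 0, -0.1, 0, 0],
    [0, 0, 0, 0, -0.1, 0, 0],
    [0, 0, 0, 0, -0.1, 0, 0],
    [0, 0, 0, 0, -0.1, 0, 0],
    [0, 0, 0, 0, 0, 0, 0],
    [0, 0, 0, 0, 0, 0, 0],
  ],
)

```text
time: 16.6
tool_pos: [0.5814, -0.0934, 0.0932]
orientation: [97.7, 89.8, -1.9]
contact_force: [-1.3, 1.0, 13.3]
opening: 0.683
```

Run:
```python
from h import *
to([.5803,-.0933,.092],-83)
print(sense()['moment'])
im,d=grab('side','side15'); cv2.imwrite('pics/s15z.png',cv2.resize(im[160:270,220:340],None,fx=5,fy=5,interpolation=cv2.INTER_CUBIC))
```

```text
now [ 0.5814 -0.0934  0.0932] ty ang -9.57 tx [ 0.003 -0.    -1.   ] op 0.683 t 16.6 q [-15.   34.7  90.7   0.   54.4  -5.4] F [-1.29  0.96 13.31]
shift [ 0.0012 -0.0011  0.0001]
turn [ 1.2816 -0.0023 -0.0024]
[0.22184822 0.1782664  0.09050468]
```

View pics/s15z.png

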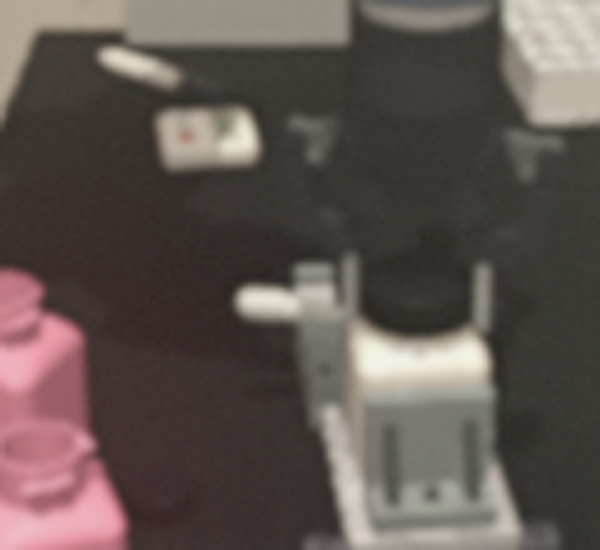

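send_rows(
  plan=[
    [0, -0.002, 0, 0, 0, 0, 0],
    [0, -0.002, 0, 0, 0, 0, 0],
    [0, 0, 0, 0, 0, 0, 0],
  ],
)

```text
time: 16.9
tool_pos: [0.5805, -0.0933, 0.0965]
orientation: [114.9, 89.9, 15.3]
contact_force: [0.1, -0.7, -0.6]
opening: 0.682
```

send_rows(
  plan=[
    [0, -0.003, 0, 0, 0, 0, 0],
    [0, 0, 0, 0, 0, 0, 0],
  ],
)

```text
time: 17.07
tool_pos: [0.5805, -0.0933, 0.0994]
orientation: [117.8, 89.9, 18.2]
contact_force: [-0.2, 0.2, -1.2]
opening: 0.682
```

send_rows(
  plan=[
    [0, -0.005, 0, 0, 0, 0, 0],
    [0, -0.006, 0, 0, 0, 0, 0],
    [0, -0.007, 0, 0, 0, 0, 0],
    [0, -0.007, 0, 0, 0, 0, 0],
    [0, -0.006, 0, 0, 0, 0, 0],
    [0, 0, 0, 0, 0, 0, 0],
    [0, 0, 0, 0, 0, 0, 0],
    [0, 0, 0, 0, 0, 0, 0],
  ],
)

```text
time: 17.73
tool_pos: [0.5803, -0.0933, 0.13]
orientation: [128.6, 89.9, 29.0]
contact_force: [0.3, -0.8, -1.4]
opening: 0.678
```

Run:
```python
from h import *
to([.5803,-.0933,.1302],-9.5)
im,d=grab('side','side16'); cv2.imwrite('pics/s16z.png',cv2.resize(im[160:270,220:340],None,fx=5,fy=5,interpolation=cv2.INTER_CUBIC))
im,d=grab('top','top16')
```

```text
now [ 0.5803 -0.0933  0.13  ] ty ang -9.62 tx [ 0.001  0.    -1.   ] op 0.678 t 17.73 q [-15.   31.8  89.    0.   59.1  -5.4] F [ 0.35 -0.81 -1.42]
shift [-0.0002 -0.      0.    ]
turn [-0.0022 -0.0006 -0.0007]
```

View pics/s16z.png

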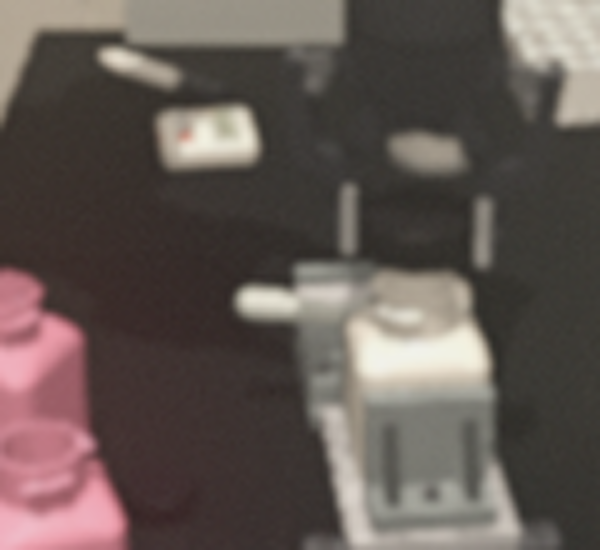

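View pics/top16.png

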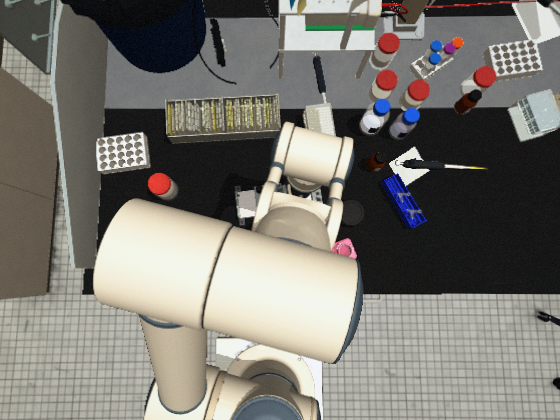

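Run:
```python
from h import *
print(sense()['qvel'].round(2)); print(finish_job())
```

```text
[ 0.05  0.03 -0.21  0.04  0.1   0.02]
the job is handed in; nothing more can be done
None
```

The jar is braced in the clamp, the cap is off, and I handed the job in at about 18 s of the 72 s allowed. No verdict came back.

**What I did**
- I swung the lever open to about 1.07 rad.
- I slid the jaw about 51 mm, until the pushing force rose from 5 N to about 17 N with no further travel.
- I swung the lever back to its locked stop, where the force rose to about 21 N.
- I gripped the cap with a 90 N setting, turned it about 73° anticlockwise, and lifted it about 37 mm straight up.

**Last checks**
- **Cap:** the lift force was only about -1 N, so the lugs were clear. The cap looks level over the open neck and the arm was nearly still. By the arm's reading its lower edge is about 2 cm above the rim.
- **Clamp and jar:** the side view shows the jar upright between the jaws and the lever square across the bed.
- **Bystanders:** the glass jar, amber bottle and timer look undisturbed in the images. I did not measure their positions again.

**Doubts**
- The two cameras disagreed by 1 to 3 mm on where the cap's centre was, so I gripped at a compromise point.
- My first image estimate of the jaw gap was 57 mm open, above the stated 52 mm maximum. I relied on contact force and the measured pivot travel (51 mm) instead.
- I inferred the cap's turn from the tool's rotation, not from seeing the cap itself.

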